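# Reset the tripped breaker under the push-push flap

## Robot

A 7-joint arm with a two-finger parallel gripper is mounted at the origin on a cart in front of the work surface, level with it; the furniture and walls round the work are solid. World frame = base frame: x ahead of the robot, y to its left, z up, the work surface at z = 0. Lengths are in m, angles in rad, forces in N, time in s.
With the tool pointing down it reaches from about 0.425 to 0.925 m from the base axis. Payload 6.8 kg.
Tool frame: the origin (TCP) lies midway between the tips of the shut fingers; the grasp point (between the pads) lies 19 mm behind it; z points along the fingers, y is the line along which they close (so a half turn about z gives the same grasp; the last joint's range is limited). The gripper opens to 85 mm and grips with 20 to 120 N. Pads are 22 mm wide; open, the fingers measure 114 mm over their backs; the gripper's body (76 mm by 85 mm) begins 54 mm behind the grasp point. The pads swing forward as they close: fully open they stand 13 mm farther back than shut.
Start: joints at [1.089, 0.477, 0.022, 1.555, -0.011, 1.109, -0.083], TCP at [0.246, -0.628, 0.231] pointing down, gripper open.
Joint ranges: [-2.96, 2.96], [-0.34, 2.1], [-1.41, 1.46], [0.24, 2.44], [-1.37, 4.51], [0.17, 1.92], [-2.96, 2.96]. Speed limits (rad/s): [2.39, 2.39, 3.14, 3.14, 3.14, 3.14, 3.14].

## Interface

Orientations are given as a rotation vector (axis times angle).
In Python, from bench import r gives the robot as it stands. The module is installed in compiled form; this text tells all that it offers.
- The arm moves only by the tool apply_moves, never from a script. Its argument "rows" is a list of rows, each a list of 6 numbers: the shift along the tool's x, y, z scaled (see below), then the turn, a rotation vector about the tool's x, y, z scaled (see below). A call has 1 to 5 rows; each row is the pose to reach, as a shift and turn from the pose commanded when the call began, along the tool's axes at that moment; what a row does not reach only later rows make up. The controller multiplies each number of a shift by 0.25 m and each number of a turn by 90 degrees. A row lasts 1/8 s, in which the tool goes at most 62.5 mm and 10.7 degrees, less where a joint would pass 70% of its speed; a pose out of reach is approached as far as the arm can. A call with a number of a shift or a turn outside -1 to 1 is refused whole. A call with a gripper value outside its range is refused whole. "claw" is the opening, from 0 (shut) to 1 (fully open), set as the call begins (left out, the last holds). The fingers move at their own pace and stop on an object; "newtons" is the grip in N (left out, the last holds). Time passes only in rows, so rows that repeat a pose let the fingers close. It gives the time, the measured TCP pose, the force, the opening and the grip force at its end, in the units of the state.
- r.get_obs(): the state, without advancing time (a new reading comes with each control period).
- r.grab_frame(name): name is "scene" or "top" or "wrist"; returns a dict with "pixels" (400x640x3 uint8, red, green, blue), "intrinsics" (3x3 intrinsics, pixels), "dist" ([k1, k2, p1, p2, k3] as OpenCV has them; the pictures are not rectified), "eye" and "attitude" of the camera in the world. Camera axes: x right, y up, looking along -z (the intrinsics and any distortion apply to the point x, -y, -z); pixel columns grow to the right and rows downward; lengths in m; the calibration is good to about 2 mm. A picture is of the moment at which its call begins. There is no depth.
- r.hand_in(): hands the job in; it is judged then, once.
Trained networks look in a picture, given as the dict that the camera call returned (one of the last four; its "shot" number tells which), for a name from the list of things; names that differ only in an ending like _2 or _b are one class to them, and where a whole thing is asked for, a point or a joint stands for the part that bears it (a point fixed in the world has none). Each returns a list of dicts, best first, with "conf" (0 to 1); they miss things now and then, are a little off and sometimes report something else, mostly with a low value. They report only what shows in the picture. A call takes as long as a camera call.
- r.search_frame(picture, thing): "rect" ([left, top, width, height] in pixels, round what is visible of it).
- r.outline_of(picture, thing): "pixels" (400x640 bool, what is visible of it) and "rect" ([left, top, width, height] in pixels, round what is visible of it).
- r.landmark_of(picture, thing): "point" ([column, row] in pixels: a listed point, or the origin of a listed thing).
The state is a dict: "clock": time; "joints": joint angles; "qvel": joint speeds; "tau": joint torques, N m; "tcp_pos": TCP position; "orientation": TCP orientation; "contact_force": force on the tool from outside, world axes, zero at the start; "moment": the same for the moment, N m; "grip_width": finger opening in m; "gripper_force": force on a finger pad.
Only numpy, scipy, OpenCV 4.12 (cv2) and the standard library are available. Lean on these libraries where they do the work, as an engineer would, in place of code of your own. Each camera call takes 0.05 s, during which the arm holds its last target. There are 200 camera calls.

## Task

One of the three breakers under the flap of the bench power unit has tripped: its button stands out farther than the other two. With the fingertips press the flap down once at its ribbed pad and let go, so that its push-push latch lets it spring fully open, and watch for a second or more, touching nothing on the unit, that it stays open by itself; then push the tripped button in until it stays in. Do not push the flap back or force it on its way, do not press the other two buttons, and leave the things standing round the unit where they are.

Things in the scene. Friction and masses are not known exactly. Their poses are not given: they have to be found in the camera images.
- power_unit: Low grey bench power unit, a fixed box 200 mm deep (its x) x 176 wide (y) x 72 high, three round outlets on the back half of its top, pale flap flush in the front half. Origin: centre of its underside, on the bench; x points from its front to its back, y to its left, z up; turned by up to 0.45 rad. Under the flap a bay, 93 mm (x) x 132 (y), floor at z = 50 mm, with three breakers in a row along y
- flap_pad (a point): Centre of the ribbed press pad (20 x 32 mm) on the top face of the flap, z = 72 mm when shut, 64 mm in front of the hinge, 30 mm behind the front wall of the bay; moves with the flap. The flap is a plate 88 mm (x) x 128 (y) x 4, hinged along its back edge
- flap_hinge (a point): Middle of the flap's hinge axis, which runs along the unit's y at the level of its top; the open flap stands up 91 mm from here. The latch receptacle, 36 mm wide, 12 mm high, stands in the bay at the middle of the front wall, its back face 31 mm in front of the row of breakers
- flap (a joint): Flap angle. About 0: shut, latched; negative: pressed in, firm stop at -0.065 (4 mm at the pad, about 2 N before the stop); positive: open, stop at 1.85 rad, a little past upright. Push-push latch: pressed beyond -0.05 and let go, the damped flap springs up by itself in about 2 s and stays; a second full press latches it shut. Rising, it pushes a finger in its way with up to 2 N
- breaker_a: One of three identical push-to-reset breakers, 36 mm apart in a row across the bay; which of a, b, c is left, middle or right varies. Origin: on its axis, 51 mm above the bench; z up. Steel collar 19 mm across, 4.5 mm high, round a plain button 10.4 mm across, whose top is 13.7 mm above the origin when out, 6.7 mm when in
- button_a (a joint): How far the button of breaker_a is pushed in: 0 out (tripped), 0.007 m fully in. Snap action: takes about 2 N, goes over at 4.5 mm and then stays in by itself
- breaker_b: One of three identical push-to-reset breakers, 36 mm apart in a row across the bay; which of a, b, c is left, middle or right varies. Origin: on its axis, 51 mm above the bench; z up. Steel collar 19 mm across, 4.5 mm high, round a plain button 10.4 mm across, whose top is 13.7 mm above the origin when out, 6.7 mm when in
- button_b (a joint): How far the button of breaker_b is pushed in: 0 out (tripped), 0.007 m fully in. Snap action: takes about 2 N, goes over at 4.5 mm and then stays in by itself
- breaker_c: One of three identical push-to-reset breakers, 36 mm apart in a row across the bay; which of a, b, c is left, middle or right varies. Origin: on its axis, 51 mm above the bench; z up. Steel collar 19 mm across, 4.5 mm high, round a plain button 10.4 mm across, whose top is 13.7 mm above the origin when out, 6.7 mm when in
- button_c (a joint): How far the button of breaker_c is pushed in: 0 out (tripped), 0.007 m fully in. Snap action: takes about 2 N, goes over at 4.5 mm and then stays in by itself
- screwdriver: Bystander, loose: small screwdriver lying on the bench, about 149 mm long, 17 mm thick. Origin: centre of its underside
- dish: Bystander, loose: open round metal moisture dish, 64 mm across, 21 mm high. Origin: centre of its underside
- lidded_dish: Bystander, loose: round metal moisture dish with lid, 68 mm across, 24 mm high. Origin: centre of its underside
- beaker: Bystander, loose: small empty glass beaker, 58 mm across, 70 mm high. Origin: centre of its underside
- timer: Bystander, loose: flat kitchen-type timer, 58 x 58 x 18 mm. Origin: centre of its underside
- pen: Bystander, loose: pen lying on the bench, 145 mm long, 12 mm wide. Origin: centre of its underside

How it is judged:
On the way, in this order (a step that is already met when the one before it is completed fails the run):
1. the flap is pressed in past its latch point (value of joint flap below -0.04 rad), for 0.05 s.
2. the flap has sprung fully open and stays open for a second with the robot touching nothing on the unit (value of joint flap above 1.7 rad and not (contact force between any of the fingers, the arm and power_unit above 0.1 N)), for 1 s.
3. the tripped button is pushed in (value of joint button_a above 0.006 m), for 0.2 s.
At the end, for the whole second after the job is handed in: The flap stands open at its stop (over 1.7 rad) and at rest, and all three breaker buttons are in (over 6 of 7 mm) (value of joint flap above 1.7 rad and velocity of joint flap below 0.1 rad/s and value of joint each of button_a, button_b, button_c above 0.006 m); the robot touches nothing.
It fails at once if the flap is pushed back towards shut after it has sprung up (value of joint flap between 0.1 and 1.6 rad and velocity of joint flap below -0.3 rad/s).
It fails at once if the robot holds, carries or forces the flap on its way up (over 8 N on the unit while the flap is part open) (value of joint flap between 0.25 and 1.6 rad and contact force between any of the fingers, the arm and power_unit above 8 N).
It fails at once if the tripped button is pushed in while the flap is not open (value of joint button_a above 0.003 m and value of joint flap below 1.5 rad).
It fails at once if another breaker is pressed (over 3 N) (contact force between any of the fingers, the arm and breaker_b above 3 N or contact force between any of the fingers, the arm and breaker_c above 3 N).
It fails at once if a bystander is moved more than 30 mm or lifted (distance of any of screwdriver, dish, lidded_dish, beaker, timer, pen from where it was at the start of the episode above 0.03 m).
It also fails if it takes over 48 s, if anything falls off the work surface, if the arm or the gripper's body presses on something with over 40 N, if the wrist force passes 120 N, or if a joint passes its speed limit or range.

## Working session

There is one attempt and no reset: what is moved stays moved. The work goes in short steps, Python scripts to look and compute and a tool call to move; the robot and the scene stay as the last step left them, time stands still between calls to the robot, and variables do not carry over. Pictures are saved under pics/ and viewed, at most 10 in all, crops included, and the job is handed in when it is done.

Besides the shell and the picture viewer there is one more tool, called by a JSON object that holds its "fn" and its "kwargs". apply_moves: Moves the arm, as the interface text tells. Its arguments: {"type":"object","properties":{"rows":{"type":"array","items":{"type":"array","items":{"type":"number"}}},"claw":{"type":"number"},"newtons":{"type":"number"}},"required":["rows"]}

```bash
mkdir -p pics
cat > h.py <<'E'
import numpy as np, cv2
from scipy.spatial.transform import Rotation as R
from bench import r
def att(f):
    a=np.array(f["attitude"],float)
    return a if a.shape==(3,3) else R.from_rotvec(a).as_matrix()
def ray(f,p):
    u=cv2.undistortPoints(np.array([[p]],float),np.array(f["intrinsics"]),np.array(f["dist"]))[0,0]
    d=att(f)@np.array([u[0],-u[1],-1]); return np.array(f["eye"],float),d/np.linalg.norm(d)
def atz(f,p,z):
    o,d=ray(f,p); return o+d*(z-o[2])/d[2]
def tri(obs):
    A=np.zeros((3,3));b=np.zeros(3)
    for f,p in obs:
        o,d=ray(f,p);M=np.eye(3)-np.outer(d,d);A+=M;b+=M@o
    x=np.linalg.solve(A,b); return x
def proj(f,X):
    c=att(f).T@(np.array(X)-np.array(f["eye"])); 
    q,_=cv2.projectPoints(np.array([[c[0],-c[1],-c[2]]]),np.zeros(3),np.zeros(3),np.array(f["intrinsics"]),np.array(f["dist"])); return q[0,0]
def save(f,n): cv2.imwrite("pics/"+n,f["pixels"][:,:,::-1])
def tool(dw):
    o=r.get_obs(); return R.from_rotvec(o["orientation"]).as_matrix().T@np.array(dw)/0.25
np.set_printoptions(precision=4,suppress=True)
E
python3 - <<'E'
from h import *
o=r.get_obs(); print({k:np.round(o[k],4) for k in("clock","tcp_pos","orientation","contact_force","grip_width")})
F={n:r.grab_frame(n) for n in("scene","top")}
print(F["top"]["attitude"],F["top"]["eye"],F["scene"]["eye"])
for n,f in F.items():
    save(f,n+"0.png")
P={}
for t in("flap_pad","flap_hinge","power_unit","screwdriver","dish","lidded_dish","beaker","timer","pen"):
    for n,f in F.items():
        l=r.landmark_of(f,t)
        if l: 
            z=.072 if "flap" in t else 0
            P.setdefault(t,[]).append((f,l[0]["point"])); print(t,n,np.round(l[0]["point"],1),round(l[0]["conf"],2),atz(f,l[0]["point"],z))
    if len(P.get(t,[]))==2: print("   tri",tri(P[t]))
E
cd pics; python3 -c "
import cv2,numpy as np
cv2.imwrite('both.png',cv2.resize(np.vstack([cv2.imread('scene0.png'),cv2.imread('top0.png')]),(480,600),interpolation=cv2.INTER_AREA))"
```

```text
{'clock': np.float64(0.0), 'tcp_pos': array([ 0.2463, -0.6278,  0.2303]), 'orientation': array([-3.0851, -0.5835,  0.0008]), 'contact_force': array([ 0.2571,  1.1143, -0.6254]), 'grip_width': np.float64(0.0854)}
[ 0.0939 -0.1146 -1.5902] [0.4151 0.0522 1.3032] [-0.0151  0.6018  0.5105]
flap_pad scene [390.  201.1] 0.62 [ 0.4739 -0.1196  0.072 ]
flap_pad top [383.2 251.6] 0.56 [ 0.4624 -0.1176  0.072 ]
   tri [ 0.4656 -0.1145  0.0767]
flap_hinge scene [383.  193.7] 0.57 [ 0.514  -0.1411  0.072 ]
flap_hinge top [387.9 228.5] 0.77 [ 0.5179 -0.1311  0.072 ]
   tri [ 0.514  -0.1334  0.0749]
power_unit scene [378.4 219.7] 0.56 [ 0.507 -0.122  0.   ]
power_unit top [381.4 231.8] 0.93 [ 0.5158 -0.1249  0.    ]
   tri [ 0.514  -0.1271 -0.0048]
screwdriver scene [420.5 210. ] 0.48 [ 0.4585 -0.2591  0.    ]
screwdriver top [431.1 260.5] 0.53 [ 0.4398 -0.2488  0.    ]
   tri [ 0.444  -0.2433  0.0115]
dish scene [338.5 233.3] 0.85 [0.5331 0.0111 0.    ]
dish top [327.2 229.4] 0.65 [0.525  0.0136 0.    ]
   tri [0.5262 0.0152 0.0048]
lidded_dish scene [320.6 222.6] 0.71 [0.6041 0.0082 0.    ]
lidded_dish top [328.6 189.2] 0.57 [0.6289 0.0074 0.    ]
   tri [ 0.6241  0.0012 -0.0103]
beaker scene [398.5 193. ] 0.77 [ 0.5704 -0.3046  0.    ]
beaker top [447.7 212.4] 0.85 [ 0.562  -0.2982  0.    ]
   tri [ 0.5627 -0.2957  0.0056]
timer scene [297.6 247.6] 0.85 [0.5552 0.1317 0.    ]
timer top [387.  229.6] 0.23 [ 0.5211 -0.1394  0.    ]
   tri [ 0.5989 -0.0573 -0.0943]
pen scene [452.8 211.6] 0.58 [ 0.3882 -0.322   0.    ]
pen top [467.3 280.3] 0.75 [ 0.3876 -0.3387  0.    ]
   tri [ 0.3911 -0.3389 -0.0076]
```

View pics/top0.png

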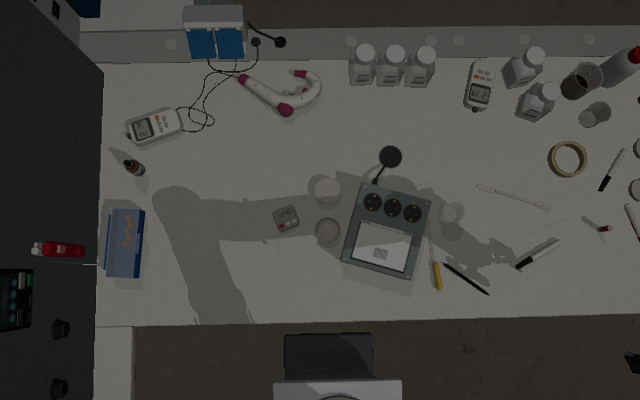

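View pics/scene0.png

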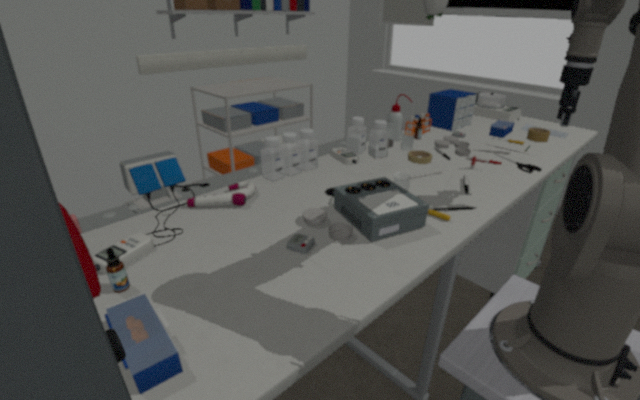

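The top view shows the unit at about (385,230), with the flap at its near (robot) side and the pad near (381,254). The dishes are to its left at (328,190) and (327,230), and the beaker and screwdriver are to its right. The path at z≈0.23 clears everything.

{"fn": "apply_moves", "kwargs": {"rows": [[0.2,-0.2,0,0,0,0.1],[0.38,-0.4,0,0,0,0.2],[0.57,-0.6,-0.02,0,0,0.3],[0.77,-0.81,-0.04,0,0,0.41],[0.77,-0.81,-0.04,0,0,0.41]], "claw": 0}}

```text
clock: 1.62
tcp_pos: [0.3533, -0.3663, 0.2418]
orientation: [-3.113, 0.42, -0.001]
contact_force: [0.2, 0.2, -0.8]
grip_width: -0.0
gripper_force: 0.0
```

Run:
```python
from h import *
o=r.get_obs(); print(o["clock"],o["tcp_pos"],o["joints"],R.from_rotvec(o["orientation"]).as_matrix())
print(tool(np.array([.445,-.112,.25])-o["tcp_pos"]))
# unit yaw from flap mask in top view
f=r.grab_frame("top")
for t,z in(("flap",.072),("power_unit",.072)):
    l=r.outline_of(f,t)
    if l:
        m=l[0]["pixels"].astype(np.uint8); c=max(cv2.findContours(m,0,1)[0],key=cv2.contourArea)
        w=np.array([atz(f,p,z)[:2] for p in c[:,0,:].astype(float)],np.float32)
        print(t,l[0]["conf"],cv2.minAreaRect(w))
```

```text
1.625 [ 0.3533 -0.3663  0.2418] [ 0.6532  0.1923  0.0322  1.9369 -0.0082  1.012  -1.15  ] [[ 0.9642 -0.2651  0.0009]
 [-0.2651 -0.9642  0.0003]
 [ 0.0008 -0.0005 -1.    ]]
[ 0.0838 -1.0781 -0.0323]
flap 0.7 ((0.404710590839386, -0.2437424659729004), (0.0653543472290039, 0.015885068103671074), 6.735887050628662)
power_unit 0.59 ((0.5630133748054504, -0.139876127243042), (0.1757097840309143, 0.3055931329727173), 72.80492401123047)
```

{"fn": "apply_moves", "kwargs": {"rows": [[0.02,-0.25,0,0,0,0],[0.04,-0.5,0,0,0,0],[0.06,-0.75,-0.02,0,0,0],[0.08,-1.0,-0.03,0,0,0],[0.08,-1.0,-0.03,0,0,0]]}}

```text
clock: 2.4
tcp_pos: [0.4396, -0.1308, 0.2493]
orientation: [-3.113, 0.413, -0.003]
contact_force: [-0.1, -0.9, 0.4]
grip_width: 0.0001
gripper_force: 0.0
```

Run:
```python
from h import *
o=r.get_obs(); print(o["clock"],o["tcp_pos"],o["joints"])
f=r.grab_frame("wrist"); save(f,"w1.png"); print(f["eye"],att(f))
for t in("flap_pad","flap_hinge","flap","power_unit"):
    for l in r.landmark_of(f,t)[:1]: print(t,l["point"],l["conf"],atz(f,l["point"],0 if t=="power_unit" else .072))
```

```text
2.4 [ 0.4396 -0.1308  0.2493] [ 0.3195  0.107  -0.1777  2.0202  0.021   1.0145 -1.7027]
[ 0.5062 -0.1488  0.3912] [[-0.2601  0.9281  0.2664]
 [-0.9656 -0.2497 -0.0726]
 [-0.0009 -0.2761  0.9611]]
flap_pad [291.0, 164.7] 0.85 [ 0.4555 -0.1097  0.072 ]
flap_hinge [290.7, 100.0] 0.87 [ 0.5191 -0.1279  0.072 ]Traceback (most recent call last):
  File "<stdin>", line 5, in <module>
ValueError: it knows: beaker, breaker, dish, flap_hinge, flap_pad, lidded_dish, pen, power_unit, screwdriver, timer
```

View pics/w1.png

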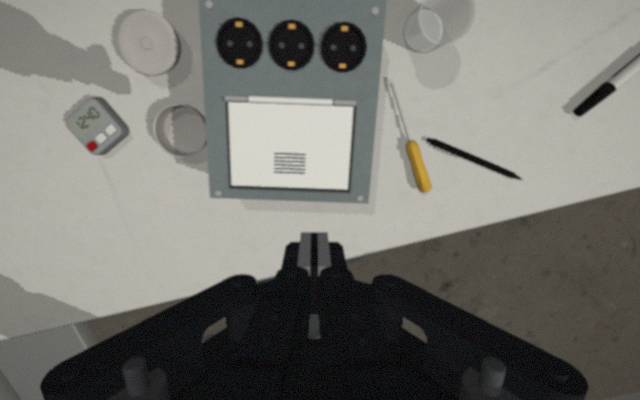

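The pad shows at (290,163) and the hinge at (290,100). They measure 66 mm apart against the nominal 64 mm, which gives a yaw of about -0.28. I'll descend and look a second time to check the height.

{"fn": "apply_moves", "kwargs": {"rows": [[0.02,-0.05,0.2,0,0,0],[0.04,-0.1,0.4,0,0,0],[0.04,-0.1,0.52,0,0,0],[0.04,-0.1,0.52,0,0,0]]}}

```text
clock: 3.05
tcp_pos: [0.4518, -0.1145, 0.1168]
orientation: [3.112, -0.428, -0.009]
contact_force: [-0.0, -0.3, 1.0]
grip_width: 0.0002
gripper_force: 0.0
```

Run:
```python
from h import *
o=r.get_obs(); print(o["clock"],o["tcp_pos"],o["contact_force"],o["qvel"])
f=r.grab_frame("wrist"); save(f,"w2.png")
for t in("flap_pad","flap_hinge"):
    for l in r.landmark_of(f,t)[:1]: print(t,l["point"],l["conf"],atz(f,l["point"],.072))
tip=o["tcp_pos"]; print("tip px",proj(f,tip))
# height check with the earlier wrist picture: rays at z .06/.072/.084
for z in(.06,.072,.084):
    for l in r.landmark_of(f,"flap_pad")[:1]: print(z,atz(f,l["point"],z))
p=np.array([.4555,-.1097,.072]); print(tool(p-o["tcp_pos"]))
```

```text
3.05 [ 0.4518 -0.1145  0.1168] [-0.0374 -0.3401  1.0442] [ 0.0001 -0.0511 -0.0084 -0.0445 -0.0078  0.0281  0.0035]
flap_pad [302.7, 210.9] 0.91 [ 0.4572 -0.1085  0.072 ]
flap_hinge [300.7, 110.6] 0.71 [ 0.5181 -0.125   0.072 ]
tip px [313.89   246.7168]
0.06 [ 0.4532 -0.1069  0.06  ]
0.072 [ 0.4572 -0.1085  0.072 ]
0.084 [ 0.4612 -0.1101  0.084 ]
[ 0.0086 -0.0223  0.1793]
```

View pics/w2.png

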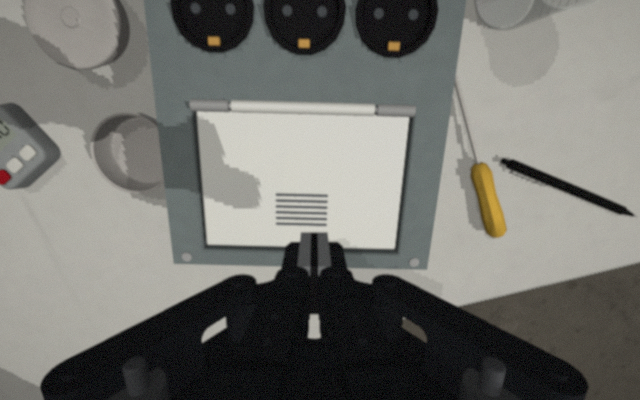

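{"fn": "apply_moves", "kwargs": {"rows": [[0.012,-0.026,0.1,0,0,0],[0.012,-0.026,0.16,0,0,0],[0.012,-0.026,0.18,0,0,0],[0.012,-0.026,0.195,0,0,0],[0.012,-0.026,0.195,0,0,0]]}}

```text
clock: 3.98
tcp_pos: [0.4586, -0.1073, 0.0702]
orientation: [3.113, -0.423, -0.0]
contact_force: [-1.7, 0.1, 1.3]
grip_width: 0.0001
gripper_force: 0.7
```

{"fn": "apply_moves", "kwargs": {"rows": [[0,0,0.008,0,0,0],[0,0,0.016,0,0,0],[0,0,0.016,0,0,0],[0,0,0.016,0,0,0]]}}

```text
clock: 4.47
tcp_pos: [0.459, -0.1074, 0.0678]
orientation: [3.112, -0.424, 0.001]
contact_force: [-8.0, 1.3, 22.4]
grip_width: -0.0001
gripper_force: 11.5
```

The force is 22 N at z=0.068, so the flap is at its stop. I'm releasing it and rising clear.

{"fn": "apply_moves", "kwargs": {"rows": [[0,0,-0.2,0,0,0],[-0.05,0,-0.45,0,0,0],[-0.1,0,-0.7,0,0,0],[-0.1,0,-0.9,0,0,0],[-0.1,0,-0.9,0,0,0]]}}

```text
clock: 5.1
tcp_pos: [0.4373, -0.1007, 0.2956]
orientation: [3.112, -0.423, 0.016]
contact_force: [-0.4, 0.0, -0.2]
grip_width: 0.0001
gripper_force: 0.0
```

Run:
```python
from h import *
o=r.get_obs(); print(o["clock"],o["tcp_pos"],o["joints"])
f=r.grab_frame("scene");save(f,"s2.png");f=r.grab_frame("wrist"); save(f,"w3.png")
```

```text
5.1 [ 0.4373 -0.1007  0.2956] [ 0.289   0.0408 -0.2075  1.981   0.0104  1.1108 -1.7641]
```

View pics/w3.png

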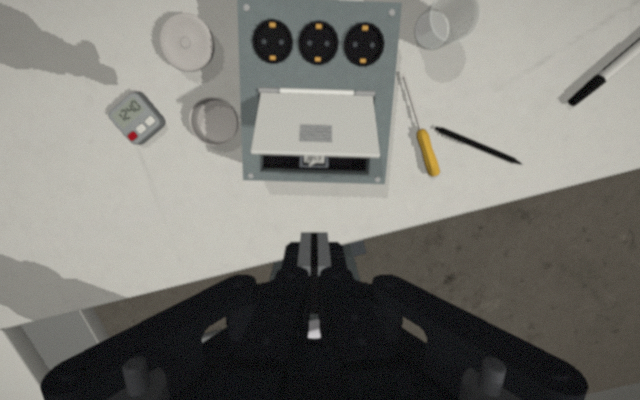

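The flap is rising at (315,125), and the receptacle shows in the bay at (315,160). While it opens I'll turn the wrist 90° so the camera points away from the flap.

{"fn": "apply_moves", "kwargs": {"rows": [[0,0,0,0,0,-0.115],[0,0,0,0,0,-0.23],[0,0,0,0,0,-0.345],[0,0,0,0,0,-0.46],[0,0,0,0,0,-0.5]]}}

```text
clock: 5.82
tcp_pos: [0.4337, -0.1003, 0.289]
orientation: [-3.035, -0.805, 0.005]
contact_force: [-0.4, -1.0, -0.1]
grip_width: -0.0001
gripper_force: 0.0
```

{"fn": "apply_moves", "kwargs": {"rows": [[0,0,0,0,0,-0.115],[0,0,0,0,0,-0.23],[0,0,0,0,0,-0.345],[0,0,0,0,0,-0.46],[0,0,0,0,0,-0.5]]}}

```text
clock: 6.45
tcp_pos: [0.4337, -0.1003, 0.289]
orientation: [-2.495, -1.905, 0.004]
contact_force: [0.5, -0.2, -0.4]
grip_width: -0.0001
gripper_force: 0.0
```

{"fn": "apply_moves", "kwargs": {"rows": [[0,0,0,0,0,0],[0,0,0,0,0,0],[0,0,0,0,0,0],[0,0,0,0,0,0],[0,0,0,0,0,0]]}}

```text
clock: 7.08
tcp_pos: [0.4347, -0.1005, 0.2911]
orientation: [2.5, 1.902, 0.0]
contact_force: [0.5, -0.4, 0.0]
grip_width: 0.0
gripper_force: 0.0
```

{"fn": "apply_moves", "kwargs": {"rows": [[0,0,0,0,0,0],[0,0,0,0,0,0],[0,0,0,0,0,0],[0,0,0,0,0,0],[0,0,0,0,0,0]]}}

```text
clock: 7.7
tcp_pos: [0.4346, -0.1004, 0.291]
orientation: [-2.5, -1.902, 0.0]
contact_force: [-0.8, 1.5, 0.6]
grip_width: 0.0002
gripper_force: 0.0
```

Run:
```python
from h import *
o=r.get_obs(); print(o["clock"],o["tcp_pos"],o["joints"],o["orientation"])
f=r.grab_frame("wrist"); save(f,"w4.png"); print(f["eye"])
for l in r.landmark_of(f,"breaker_a"): print(l["point"],l["conf"],atz(f,l["point"],.051))
for l in r.landmark_of(f,"flap_hinge")[:1]: print("hinge",l["point"],l["conf"],atz(f,l["point"],.072))
t=r.grab_frame("top"); save(t,"t4.png")
for l in r.landmark_of(t,"breaker_a"): print("top",l["point"],l["conf"],atz(t,l["point"],.051))
```

```text
7.7 [ 0.4346 -0.1004  0.291 ] [ 0.3342  0.0487 -0.2544  1.9837  0.0137  1.1108 -0.1962] [-2.5004 -1.902   0.0001]
[ 0.4521 -0.032   0.4329]
[347.3, 192.2] 0.66 [ 0.4658 -0.1478  0.051 ]
[351.0, 136.4] 0.59 [ 0.4874 -0.0788  0.051 ]
[352.1, 165.2] 0.59 [ 0.4802 -0.1146  0.051 ]
[434.9, 35.1] 0.36 [0.6073 0.0074 0.051 ]
top [379.3, 248.8] 0.58 [ 0.4703 -0.1112  0.051 ]
top [327.8, 186.1] 0.41 [0.6284 0.011  0.051 ]
```

View pics/w4.png

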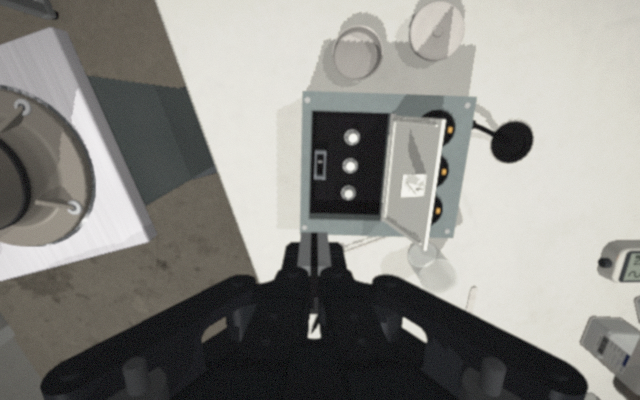

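The flap stands open, with the three buttons in a row at (352,137), (350,166) and (348,192). I need a closer look to tell which one is out.

{"fn": "apply_moves", "kwargs": {"rows": [[0,0.05,0.2,0,0,0],[0,0.1,0.4,0,0,0],[0,0.1,0.4,0,0,0],[0,0.1,0.4,0,0,0]]}}

```text
clock: 8.45
tcp_pos: [0.4593, -0.1071, 0.1924]
orientation: [2.5, 1.901, 0.001]
contact_force: [0.1, 0.1, 0.3]
grip_width: -0.0001
gripper_force: 0.0
```

Run:
```python
from h import *
o=r.get_obs(); print(o["clock"],o["tcp_pos"],o["orientation"])
f=r.grab_frame("wrist"); save(f,"w5.png"); print(f["eye"])
L=sorted(r.landmark_of(f,"breaker_a"),key=lambda l:l["point"][1])
for l in L: print(l["point"],l["conf"],atz(f,l["point"],.051), "top out/in px",)
for l in L:
    b=atz(f,l["point"],.051)
    for h in(.0137,.0067): print(proj(f,b+[0,0,h]))
c=np.mean([l["point"] for l in L if l["conf"]>.4],0).astype(int)
p=f["pixels"][max(c[1]-75,0):c[1]+75,max(c[0]-75,0):c[0]+75,::-1]
cv2.imwrite("pics/w5c.png",cv2.resize(p,None,fx=4,fy=4,interpolation=2)); print(c)
```

```text
8.45 [ 0.4593 -0.1071  0.1924] [2.4999 1.9015 0.0013]
[ 0.4766 -0.0387  0.3342]
[336.5, 146.5] 0.84 [ 0.4879 -0.0788  0.051 ] top out/in px
[339.0, 183.5] 0.82 [ 0.4814 -0.1139  0.051 ] top out/in px
[335.7, 218.4] 0.5 [ 0.4695 -0.1479  0.051 ] top out/in px
[337.633 148.452]
[337.0406 147.4313]
[340.2104 187.1323]
[339.578  185.2345]
[336.7169 223.4961]
[336.186  220.8356]
[337 182]
```

View pics/w5c.png

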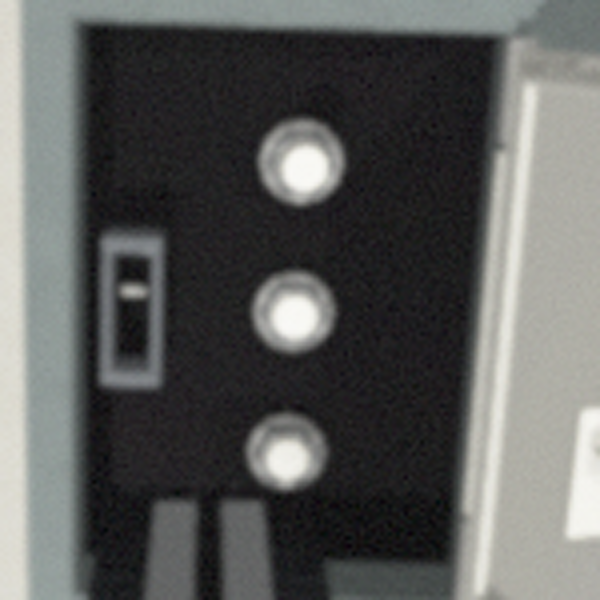

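White tops against collar centres (×4 crop): left is offset by about 5 px where 1 px would mean in and 5 px would mean out. The middle and right match "in". Left looks tripped; I'll confirm by triangulating the tops from a shifted view.

{"fn": "apply_moves", "kwargs": {"rows": [[-0.2,0,0,0,0,0],[-0.4,0,0,0,0,0],[-0.5,0,0,0,0,0],[-0.5,0,0,0,0,0]]}}

```text
clock: 9.05
tcp_pos: [0.4252, -0.2299, 0.1928]
orientation: [2.502, 1.895, 0.002]
contact_force: [0.2, 0.6, -0.3]
grip_width: 0.0003
gripper_force: 0.0
```

Run:
```python
from h import *
o=r.get_obs(); print(o["clock"],o["tcp_pos"],o["orientation"])
f=r.grab_frame("wrist"); save(f,"w6.png"); print(f["eye"])
g=dict(f); g["eye"]=[ 0.4766,-0.0387,0.3342]; g["pixels"]=cv2.imread("pics/w5.png")[:,:,::-1]
B=[[.4879,-.0788,.051],[.4814,-.1139,.051],[.4695,-.1479,.051]]
def blob(f,b):
    c=proj(f,np.array(b)+[0,0,.009]); x,y=np.round(c).astype(int); s=13
    p=f["pixels"][y-s:y+s+1,x-s:x+s+1].astype(float).min(2)
    m=(p>190).astype(np.uint8); n,lab,st,ce=cv2.connectedComponentsWithStats(m)
    if n<2: return None
    i=1+np.argmax(st[1:,4]); return ce[i]+[x-s,y-s],st[i,4]
for b in B:
    a,c=blob(g,b),blob(f,b); print(a,c)
    if a and c: print("  top",tri([(g,a[0]),(f,c[0])]))
c=np.round(proj(f,B[1])).astype(int); print(c)
p=f["pixels"][max(c[1]-75,0):c[1]+75,max(c[0]-75,0):c[0]+75,::-1]
cv2.imwrite("pics/w6c.png",cv2.resize(p,None,fx=4,fy=4,interpolation=2))
```

```text
bash:   799 Segmentation fault         python3 - <<'E'
from h import *
o=r.get_obs(); print(o["clock"],o["tcp_pos"],o["orientation"])
f=r.grab_frame("wrist"); save(f,"w6.png"); print(f["eye"])
g=dict(f); g["eye"]=[ 0.4766,-0.0387,0.3342]; g["pixels"]=cv2.imread("pics/w5.png")[:,:,::-1]
B=[[.4879,-.0788,.051],[.4814,-.1139,.051],[.4695,-.1479,.051]]
def blob(f,b):
    c=proj(f,np.array(b)+[0,0,.009]); x,y=np.round(c).astype(int); s=13
    p=f["pixels"][y-s:y+s+1,x-s:x+s+1].astype(float).min(2)
    m=(p>190).astype(np.uint8); n,lab,st,ce=cv2.connectedComponentsWithStats(m)
    if n<2: return None
    i=1+np.argmax(st[1:,4]); return ce[i]+[x-s,y-s],st[i,4]
for b in B:
    a,c=blob(g,b),blob(f,b); print(a,c)
    if a and c: print("  top",tri([(g,a[0]),(f,c[0])]))
c=np.round(proj(f,B[1])).astype(int); print(c)
p=f["pixels"][max(c[1]-75,0):c[1]+75,max(c[0]-75,0):c[0]+75,::-1]
cv2.imwrite("pics/w6c.png",cv2.resize(p,None,fx=4,fy=4,interpolation=2))
E
```

```bash
cat > m.py <<'E'
from h import *
o=r.get_obs(); print(o["clock"],o["tcp_pos"],o["orientation"],flush=True)
f=dict(r.grab_frame("wrist")); f["pixels"]=np.array(f["pixels"]).copy(); cv2.imwrite("pics/w6.png",f["pixels"][:,:,::-1].copy()); print(f["eye"],flush=True)
g=dict(f); g["eye"]=[ 0.4766,-0.0387,0.3342]; g["pixels"]=cv2.imread("pics/w5.png")[:,:,::-1].copy()
B=[[.4879,-.0788,.051],[.4814,-.1139,.051],[.4695,-.1479,.051]]
def blob(f,b):
    x,y=np.round(proj(f,np.array(b)+[0,0,.009])).astype(int); s=13
    p=f["pixels"][max(y-s,0):y+s+1,x-s:x+s+1].astype(float).min(2)
    if p.size==0: return None
    w=np.clip(p-150,0,60); 
    if w.sum()==0: return None
    yy,xx=np.mgrid[:p.shape[0],:p.shape[1]]
    return np.array([(w*xx).sum()/w.sum()+x-s,(w*yy).sum()/w.sum()+max(y-s,0)])
for b in B:
    print(proj(f,b),flush=True)
    a,c=blob(g,b),blob(f,b); print(a,c,flush=True)
    if a is not None and c is not None: print("  top",tri([(g,a),(f,c)]))
c=np.round(proj(f,B[1])).astype(int)
p=f["pixels"][max(c[1]-75,0):c[1]+75,max(c[0]-75,0):c[0]+75,::-1].copy()
cv2.imwrite("pics/w6c.png",cv2.resize(p,None,fx=4,fy=4,interpolation=2))
E
python3 m.py
```

```text
9.1 [ 0.4258 -0.2281  0.1925] [2.5004 1.8983 0.0023]
[ 0.4431 -0.1596  0.3344]
[338.9299  -6.69  ]
[337.7097 148.8866] [341.6567   0.1045]
  top [ 0.4894 -0.0826  0.0453]
[341.7261  40.4994]
[335.1199 185.9189] [337.2043  40.2473]
  top [ 0.4772 -0.1138  0.0573]
[338.0842  84.9745]
[333.2444 221.6157] [335.1162  85.6793]
  top [ 0.4665 -0.1481  0.0577]
```

View pics/w6c.png

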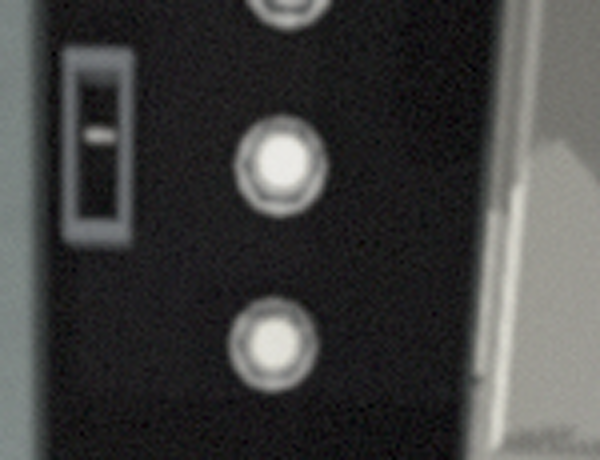

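The middle and right tops measure z=57.3 and 57.7 mm, both in, so the left one at about (0.488,-0.079) is the tripped breaker. I'll turn a further 90° so the finger linkages stay clear of the standing flap, then move over it.

{"fn": "apply_moves", "kwargs": {"rows": [[0.16,0.02,0,0,0,-0.115],[0.32,0.04,0,0,0,-0.23],[0.48,0.06,0,0,0,-0.345],[0.64,0.08,0,0,0,-0.46],[0.64,0.08,0,0,0,-0.5]]}}

```text
clock: 9.78
tcp_pos: [0.4889, -0.0731, 0.192]
orientation: [1.566, 2.722, 0.004]
contact_force: [-0.0, -1.2, -0.5]
grip_width: -0.0001
gripper_force: 0.0
```

{"fn": "apply_moves", "kwargs": {"rows": [[0,0,0,0,0,-0.115],[0,0,0,0,0,-0.23],[0,0,0,0,0,-0.345],[0,0,0,0,0,-0.46],[0,0,0,0,0,-0.5]]}}

```text
clock: 10.4
tcp_pos: [0.4877, -0.0769, 0.1918]
orientation: [0.414, 3.113, 0.001]
contact_force: [0.3, -0.2, 0.4]
grip_width: -0.0
gripper_force: 0.0
```

{"fn": "apply_moves", "kwargs": {"rows": [[0,0,0,0,0,0],[0,0,0.02,0,0,0]]}}

```text
clock: 10.65
tcp_pos: [0.4878, -0.0779, 0.1865]
orientation: [0.423, 3.112, -0.0]
contact_force: [0.5, -0.6, 0.4]
grip_width: -0.0002
gripper_force: 0.0
```

Run:
```python
from h import *
o=r.get_obs(); print(o["clock"],o["tcp_pos"],o["joints"],R.from_rotvec(o["orientation"]).as_matrix())
f=r.grab_frame("wrist"); cv2.imwrite("pics/w7.png",f["pixels"][:,:,::-1].copy()); print(f["eye"])
for l in r.landmark_of(f,"breaker_a"): print(l["point"],l["conf"],atz(f,l["point"],.051))
print(proj(f,[.488,-.0793,.0647]),proj(f,o["tcp_pos"]))
print(tool(np.array([.488,-.0793,.1])-o["tcp_pos"]))
```

```text
10.65 [ 0.4878 -0.0779  0.1865] [ 0.4671  0.2742 -0.5058  1.9997  0.1678  0.906   1.1739] [[-0.9637  0.267   0.0014]
 [ 0.267   0.9637 -0.0002]
 [-0.0014  0.0002 -1.    ]]
[ 0.4183 -0.0586  0.3282]
[311.1, 183.6] 0.73 [ 0.4854 -0.0798  0.051 ]
[275.4, 186.0] 0.59 [ 0.4787 -0.113   0.051 ]
[238.7, 182.1] 0.55 [ 0.4658 -0.1453  0.051 ]
[312.2791 189.8583] [313.5795 251.5382]
[-0.0024 -0.005   0.3461]
```

View pics/w7.png

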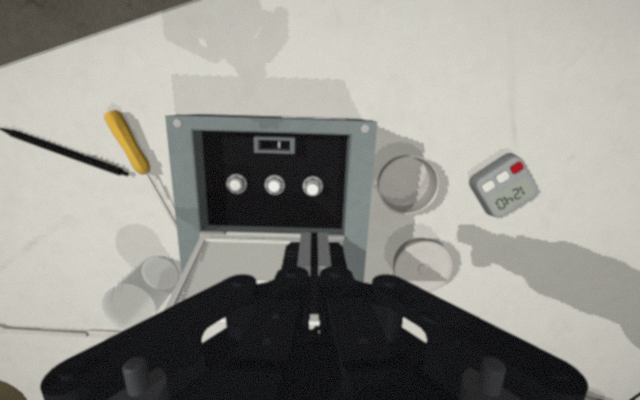

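The left button at (312,188) agrees with the predicted pixel (312,190), so I'm descending.

{"fn": "apply_moves", "kwargs": {"rows": [[0,-0.005,0.15,0,0,0],[0,-0.005,0.3,0,0,0],[0,-0.005,0.42,0,0,0],[0,-0.005,0.46,0,0,0],[0,-0.005,0.46,0,0,0]]}}

```text
clock: 11.38
tcp_pos: [0.487, -0.0797, 0.071]
orientation: [-0.423, -3.112, -0.0]
contact_force: [0.2, -0.5, -0.1]
grip_width: -0.0001
gripper_force: 0.0
```

{"fn": "apply_moves", "kwargs": {"rows": [[0,0,0.012,0,0,0],[0,0,0.024,0,0,0],[0,0,0.036,0,0,0],[0,0,0.048,0,0,0],[0,0,0.052,0,0,0]]}}

```text
clock: 12.0
tcp_pos: [0.487, -0.08, 0.0579]
orientation: [0.423, 3.113, -0.0]
contact_force: [1.1, 0.0, 1.1]
grip_width: 0.0
gripper_force: 0.5
```

Light force so far; pressing about 2 mm further to bottom the button.

{"fn": "apply_moves", "kwargs": {"rows": [[0,0,0.004,0,0,0],[0,0,0.007,0,0,0],[0,0,0.007,0,0,0],[0,0,0.007,0,0,0]]}}

```text
clock: 12.5
tcp_pos: [0.4872, -0.08, 0.0572]
orientation: [0.423, 3.113, -0.001]
contact_force: [-4.0, -0.3, 12.3]
grip_width: -0.0
gripper_force: 6.5
```

The button bottomed at 57.2 mm with 12 N. I'm lifting and checking.

{"fn": "apply_moves", "kwargs": {"rows": [[0,0,-0.1,0,0,0],[0,0,-0.3,0,0,0],[0,0,-0.5,0,0,0],[0,0,-0.52,0,0,0],[0,0,-0.52,0,0,0]]}}

```text
clock: 13.12
tcp_pos: [0.4867, -0.0801, 0.1861]
orientation: [-0.424, -3.113, 0.001]
contact_force: [-0.3, 0.3, -1.1]
grip_width: 0.0002
gripper_force: 0.0
```

Run:
```python
from h import *
o=r.get_obs(); print(o["clock"],o["tcp_pos"],o["contact_force"])
f=r.grab_frame("wrist"); a=f["pixels"][110:270,160:400,::-1]; b=cv2.imread("pics/w7.png")[110:270,160:400]
cv2.imwrite("pics/w8.png",cv2.resize(np.vstack([b,a]),None,fx=1.8,fy=1.8,interpolation=2))
print(proj(f,[.487,-.0797,.0647]),proj(f,[.487,-.0797,.0577]))
```

```text
13.125 [ 0.4867 -0.0801  0.1861] [-0.2917  0.3186 -1.071 ]
[314.3056 189.8064] [314.2983 187.8036]
```

View pics/w8.png

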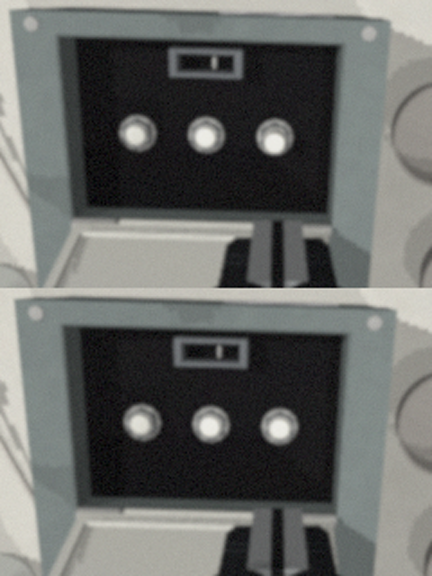

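Before (top) the left button sat low in its collar at (275,142). After (bottom) it is centred like the other two at (279,427), so it is in, and the flap still stands open. Handing in.

```bash
python3 -c "
from bench import r
print(r.hand_in())"
```

```text
the job is handed in; nothing more can be done
None
```

I pressed the flap once and it sprang open and stayed open by itself; I then pushed the tripped left-hand button in and it stayed in, left the other two buttons alone, and handed the job in at about 13 s (no verdict was shown).

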